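# Clear the sole press of offcuts

## Task

Clear away the two pale beech heel offcuts, the one lying on the bed of the sole press under its crossbeam and the one on the plywood cutting board, and get both into the steel scrap bin, lying below its rim. Leave the tools and everything else on the bench, the press and the board where they are.

Things in the scene. Friction and masses are not known exactly. Their poses are not given: they have to be found in the camera images.
- offcut_a: Pale beech offcut, loose, 95 g: bar 70 mm long (x -35 to +35), 40 wide (y), 34 high, with a lower (28 mm) skew-sawn stub on its +x end reaching x = +61, bulging 6 mm past one flank there. Origin: centre of the bar's underside; flanks beside it flat and parallel. It starts on the press bed under the crossbeam, its long axis roughly along the press's x, stub away from the robot.
- offcut_b: Pale beech offcut, loose, 95 g: bar 70 mm long (x -35 to +35), 40 wide (y), 34 high, with a lower (28 mm) skew-sawn stub on its +x end reaching x = +61, bulging 6 mm past one flank there. Origin: centre of the bar's underside; flanks beside it flat and parallel. It starts on the cutting board in the open.
- bin: Open bare-steel scrap bin, fixed to the bench on the left or right of the press: 220 (its x) by 200 (y) by 110 mm high, walls and floor 5 mm. Origin: centre of its underside, z up.
- press: Grey press, fixed. Origin: centre of underside; x away from robot, y along the crossbeam. Bed 200 (x) by 360 (y) by 45 mm high. Posts of 25 mm diameter at x 0, y +-165 carry a crossbeam: x -35 to +35, y -185 to +185, z 235 to 285; pressure plate under it 50 by 240, down to z 222; screw with T-bar above, to z 337. Reach under it with the tool tilted about 35 degrees.
- board: Plywood cutting board, fixed, 260 (x) by 240 (y) by 12 mm, on the other side of the press from the bin. Origin: centre of its underside.
- last: Brown wooden shoe last (foot form), loose, lying on the board beside offcut_b: 195 mm long (x from -90 heel to +105 toe), 66 mm wide, 75 mm high at the heel. Origin: middle of its underside. To be left alone.
- tin: Steel tack tin, 48 mm diameter, 45 mm high, standing on the press bed behind the crossbeam. Origin: centre of its underside. To be left alone.
- hammer: Hammer lying on the bench between robot and press. Origin: about its middle, handle to its -x. To be left alone.
- brush: Brush lying on the bench between robot and press. Origin: about its middle, handle to its -x. To be left alone.
- stone: Grey sharpening stone 130 by 50 by 30 mm, on the bench to the left of the press's back. Origin: centre of its underside. To be left alone.
- glue: Glue can, 80 mm diameter, 110 mm high, on the bench to the right of the press's back. Origin: centre of its underside. To be left alone.

How it is judged (in metres and radians):
At the end, for the whole second after the job is handed in: Both offcuts lie at rest inside the bin, their origins within its walls and less than 100 mm above the bench (below the rim); every other loose thing (last, tin, hammer, brush, stone, glue can) is within 40 mm of where it started (x of offcut_a in the frame of bin between -0.11 and 0.11 m and y of offcut_a in the frame of bin between -0.1 and 0.1 m and z of offcut_a in the frame of bin between -0.005 and 0.1 m and linear speed of each of offcut_a, offcut_b below 0.05 m/s and x of offcut_b in the frame of bin between -0.11 and 0.11 m and y of offcut_b in the frame of bin between -0.1 and 0.1 m and z of offcut_b in the frame of bin between -0.005 and 0.1 m and distance of each of last, tin, hammer, brush, stone, glue from where it was at the start of the episode below 0.04 m); the robot touches nothing.
It fails at once if the shoe last is shifted by more than 40 mm (distance of last from where it was at the start of the episode above 0.04 m).
It fails at once if the tack tin is shifted by more than 40 mm (distance of tin from where it was at the start of the episode above 0.04 m).
It fails at once if the hammer or the brush is shifted by more than 40 mm (distance of any of hammer, brush from where it was at the start of the episode above 0.04 m).
It fails at once if the stone or the glue can is shifted by more than 40 mm (distance of any of stone, glue from where it was at the start of the episode above 0.04 m).
It also fails if it takes over 64 s, if anything falls off the work surface, if the arm or the gripper's body presses on something with over 40 N, if the wrist force passes 120 N, or if a joint passes its speed limit or range.

## Robot

A 6-joint arm with a two-finger parallel gripper is mounted at the origin on the work surface. World frame = base frame: x ahead of the robot, y to its left, z up, the work surface at z = 0. Lengths are in mm, angles in rad, forces in N, time in s.
With the tool pointing down it reaches from about 350 to 800 mm from the base axis. Payload 7.3 kg.
Tool frame: the origin (TCP) lies between the finger pads; the fingertips stand 19 mm ahead of it and the grasp point (between the pads) is the TCP; z points along the fingers, y is the line along which they close (so a half turn about z gives the same grasp; the last joint's range is limited). The gripper opens to 85 mm and grips with 20 to 120 N. Pads are 22 mm wide; open, the fingers measure 114 mm over their backs; the gripper's body (76 mm by 85 mm) begins 54 mm behind the grasp point. The pads swing forward as they close: fully open they stand 13 mm farther back than shut.
Start: joints at [-1.312, 0.342, 1.524, -0, 1.275, -0.146], TCP at [206.786, -482.579, 250.322] pointing down, gripper open.
Joint ranges: [-2.53, 2.53], [-0.77, 2.02], [0.04, 2.7], [-1, 4.14], [0.28, 2.66], [-3.11, 3.11]. Speed limits (rad/s): [2.57, 2.57, 3.14, 3.14, 3.14, 3.14].

## Interface

Orientations are given as a 3x3 rotation matrix whose columns are the frame's x, y, z axes.
In Python, from bench import * gives the robot as it stands.
- The arm moves only by the tool drive_tool, never from a script. Its argument "moves" is a list of rows, each an object with "hand": the opening, from 0 (shut) to 1 (fully open); "travel": the shift along the tool's x, y, z in m, a list of three; "twist": the turn about the tool's z in rad. A call has 1 to 12 rows; each row is the pose to reach, as a shift and turn from the pose commanded when the call began, along the tool's axes at that moment; what a row does not reach only later rows make up. A row lasts 1/12 s, in which the tool goes at most 41.7 mm and 7.16 degrees, less where a joint would pass 70% of its speed; a pose out of reach is approached as far as the arm can. A call with a gripper value outside its range is refused whole. The fingers move at their own pace and stop on an object; "grip_force" is the grip in N (left out, the last holds). Time passes only in rows, so rows that repeat a pose let the fingers close. It gives the time, the measured TCP pose, the force, the opening and the grip force at its end, in the units of the state.
- get_obs(): the state, without advancing time (a new reading comes with each control period).
- camera(name): name is "scene" or "side" or "wrist"; returns a dict with "frame" (480x640x3 uint8, red, green, blue), "fovy" (degrees; the focal length in pixels is half the picture's height over the tangent of half this angle, whatever the lens; pixels are square), "cx", "cy" (the principal point, pixels), "cam_to_world" (4x4, takes a point from camera to world coordinates). Camera axes: x right, y up, looking along -z (the intrinsics and any distortion apply to the point x, -y, -z); pixel columns grow to the right and rows downward; lengths in mm; the calibration is good to about 2 mm. A picture is of the moment at which its call begins. There is no depth.
- job_done(): hands the job in; it is judged then, once.
Trained networks look in the newest picture that a camera, given by its name, has taken for a name from the list of things; names that differ only in an ending like _2 or _b are one class to them, and where a whole thing is asked for, a point or a joint stands for the part that bears it (a point fixed in the world has none). Each returns a list of dicts, best first, with "confidence" (0 to 1); they miss things now and then, are a little off and sometimes report something else, mostly with a low value. They report only what shows in the picture. A call takes as long as a camera call.
- regions_of(thing, camera): "mask" (480x640 bool, what is visible of it) and "bbox" ([left, top, right, bottom] in pixels, round what is visible of it).
- tip_of(thing, camera): "uv" ([column, row] in pixels: a listed point, or the origin of a listed thing).
The state is a dict: "time_s": time; "qpos": joint angles; "joint_vel": joint speeds; "joint_torque": joint torques, N m; "tcp_pos": TCP position; "tcp_rot": TCP orientation; "contact_force": force on the tool from outside, world axes, zero at the start; "torque": the same for the moment, N m; "width": finger opening in mm; "finger_force": force on a finger pad.
Only numpy, scipy, OpenCV 4.12 (cv2) and the standard library are available. Lean on these libraries where they do the work, as an engineer would, in place of code of your own. Each camera call takes 0.05 s, during which the arm holds its last target. There are 200 camera calls.

## Working session

There is one attempt and no reset: what is moved stays moved. The work goes in short steps, Python scripts to look and compute and a tool call to move; the robot and the scene stay as the last step left them, time stands still between calls to the robot, and variables do not carry over. Pictures are saved under pics/ and viewed, at most 10 in all, crops included, and the job is handed in when it is done.

Besides the shell and the picture viewer there is one more tool, called after "Call:" as a command line: name --argument value ..., lists and objects as JSON in quotes. drive_tool: Moves the arm, as the interface text tells. Its arguments: {"type":"object","properties":{"moves":{"type":"array"},"grip_force":{"type":"number"}},"required":["moves"]}

```bash
mkdir -p pics; ls; cat > h.py <<'E'
from bench import *
import numpy as np, cv2
def ray(c,uv):
    f=240/np.tan(np.radians(c["fovy"])/2); M=np.array(c["cam_to_world"])
    d=np.array([(uv[0]-c["cx"])/f,-(uv[1]-c["cy"])/f,-1.]); return M[:3,3],M[:3,:3]@d
def onz(c,uv,z):
    o,d=ray(c,uv); return o+d*(z-o[2])/d[2]
def tri(r1,r2):
    (o1,d1),(o2,d2)=r1,r2; d1=d1/np.linalg.norm(d1); d2=d2/np.linalg.norm(d2)
    A=np.stack([d1,-d2],1); t=np.linalg.lstsq(A,o2-o1,rcond=None)[0]
    p,q=o1+t[0]*d1,o2+t[1]*d2; return (p+q)/2,np.linalg.norm(p-q)
def proj(c,P):
    f=240/np.tan(np.radians(c["fovy"])/2); M=np.linalg.inv(np.array(c["cam_to_world"]))
    p=M[:3,:3]@np.asarray(P,float)+M[:3,3]; return np.array([c["cx"]+f*p[0]/-p[2],c["cy"]-f*p[1]/-p[2]])
E
python3 - <<'E'
from h import *
np.set_printoptions(precision=1,suppress=True)
C={n:camera(n) for n in("scene","side","wrist")}
for n,c in C.items():
    cv2.imwrite(f"pics/{n}0.png",c["frame"][:,:,::-1]); print(n,{k:v for k,v in c.items() if k!="frame"})
    for t in("offcut_a","bin","press","board","last","tin","hammer","brush","stone","glue"):
        for r in tip_of(t,n)[:3]: print(n,t,np.array(r["uv"]),round(r["confidence"],2),onz(c,r["uv"],0)[:2])
E
```

```text
pics
scene {'fovy': 56.145643044387725, 'cx': 316.1532856687041, 'cy': 242.25966634360793, 'cam_to_world': array([[   0.4,   -0.8,    0.5, 1090.9],
       [   0.9,    0.3,   -0.2, -234.3],
       [  -0. ,    0.6,    0.8,  966.3],
       [   0. ,    0. ,    0. ,    1. ]])}
scene offcut_a [307.8 291.3] 0.65 [611.8 -61.5]
scene offcut_a [174.7 288. ] 0.64 [ 473.8 -354.8]
scene bin [447.3 201.9] 0.73 [510.9 395.8]
scene press [321.2 298.3] 0.89 [642.  -39.4]
scene press [445.2 201.7] 0.43 [508.  390.9]
scene board [157.2 295. ] 0.83 [ 475.7 -398. ]
scene last [131.8 310.5] 0.65 [ 492.4 -461.9]
scene tin [313.3 326.7] 0.93 [701.2 -85.1]
scene hammer [332.7 203.9] 0.77 [390.5 105.2]
scene brush [256.6 231.5] 0.6 [ 394.4 -116.9]
scene stone [462. 266.] 0.93 [700.4 317.8]
scene glue [231.2 361.6] 0.77 [ 704.7 -283.1]
scene glue [308.7 293.1] 0.72 [617.2 -61.4]
side {'fovy': 49.958889741917886, 'cx': 317.02646551766793, 'cy': 236.4293218951762, 'cam_to_world': array([[ -1. ,   0.1,  -0.1, 378. ],
       [ -0.2,  -0.6,   0.8, 993.3],
       [ -0. ,   0.8,   0.6, 795.9],
       [  0. ,   0. ,  
[... 214 characters left out ...]
3 177.7] 0.81 [ 468.3 -383.3]
side last [362.4 161. ] 0.86 [ 500.2 -486.3]
side last [266.7 207.9] 0.69 [ 736.4 -171. ]
side tin [264.5 208.4] 0.58 [ 741.9 -167.5]
side hammer [385.1 289.7] 0.81 [385.5 113.9]
side hammer [264.1 207.8] 0.4 [ 743.8 -170.3]
side brush [394.2 232.5] 0.82 [ 377.5 -110.4]
side stone [225.5 340. ] 0.88 [696.4 318.6]
side stone [391.3 234.9] 0.16 [384.3 -98.6]
side glue [284.8 189.8] 0.4 [ 707.9 -273.8]
wrist {'fovy': 69.91312499542009, 'cx': 316.30010829412913, 'cy': 242.09186325430775, 'cam_to_world': array([[   0.4,    0.9,    0.3,  271. ],
       [  -0.9,    0.4,    0.1, -456.2],
       [  -0. ,   -0.3,    1. ,  374.9],
       [   0. ,    0. ,    0. ,    1. ]])}
```

View pics/scene0.png

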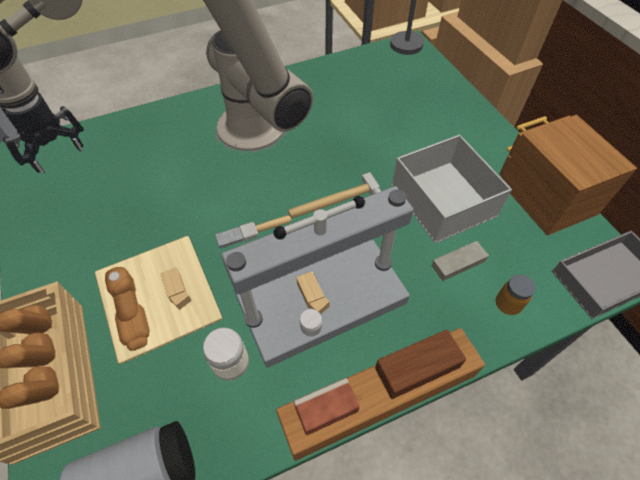

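View pics/side0.png

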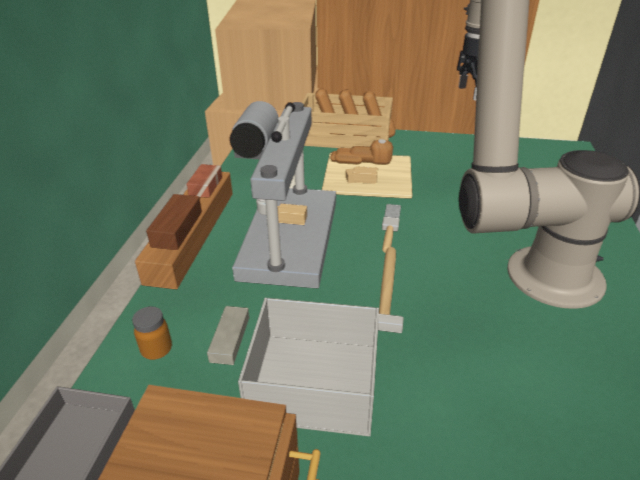

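View pics/wrist0.png

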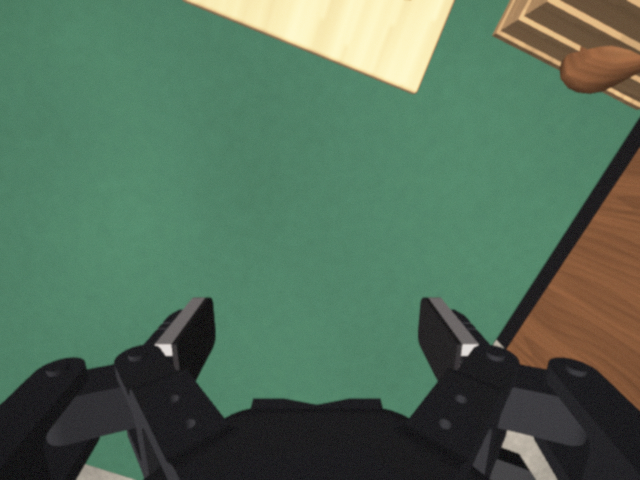

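The scene picture shows offcut b at (174,288) on the board, beside the last at (128,308). Offcut a is at (312,292) under the beam with the tin at (311,321), and the bin is at (450,185). The side picture agrees: b at (363,175), a at (292,214). The wrist picture shows only the board's edge at the top.

```bash
python3 - <<'E'
from h import *
np.set_printoptions(precision=3,suppress=True)
o=get_obs(); print(o["tcp_rot"],o["tcp_pos"],o["width"])
S,D=camera("scene"),camera("side")
def T(a,b): p,e=tri(ray(S,a),ray(D,b)); return p.round(1),round(e,1)
ts={n:[r["uv"] for r in tip_of("offcut_b",n)] for n in("scene","side")}
for a in ts["scene"]:
    for b in ts["side"]: print("off",T(a,b))
for t in("bin","press","board","last","tin","hammer","brush","stone"):
    a,b=tip_of(t,"scene"),tip_of(t,"side")
    if a and b: print(t,T(a[0]["uv"],b[0]["uv"]))
for n,c in(("scene",S),("side",D)):
    for r in regions_of("offcut_b",n)[:3]:
        m=r["mask"].astype(np.uint8); print(n,r["bbox"],r["confidence"],m.sum())
        if m.sum()<5: continue
        cn=max(cv2.findContours(m,0,2)[0],key=cv2.contourArea)[:,0]
        z=30 if np.mean(cn[:,0])>250 and n=="scene" or np.mean(cn[:,0])<330 and n=="side" else 0
        P=np.array([onz(c,u,z+(79 if z else 46)-z)[:2] for u in cn],np.float32); print(cv2.minAreaRect(P))
E
```

```text
[[ 0.919  0.394  0.   ]
 [ 0.394 -0.919 -0.   ]
 [-0.     0.    -1.   ]] [ 206.79  -482.569  250.314] 85.53450573694847
off (array([ 553.5, -102.4,  100.2]), np.float64(211.1))
off (array([ 479.2, -353.4,    9.7]), np.float64(5.8))
bin (array([502.3, 390.5,  -3.2]), np.float64(12.4))
press (array([638.9, -41.2,   1.6]), np.float64(9.7))
board (array([ 467.5, -407.4,  -10.6]), np.float64(4.0))
last (array([ 500.1, -458.9,   14.7]), np.float64(5.9))
tin (array([721.5, -93.7,  46.9]), np.float64(5.6))
hammer (array([381.6, 113. ,  -1.6]), np.float64(1.2))
brush (array([ 469.3, -140.9,  123.7]), np.float64(41.1))
stone (array([689.3, 320.3,   4.3]), np.float64(2.8))
scene [161.4, 266.3, 188.3, 310.6] 0.85 701
((503.5936279296875, -348.2711181640625), (110.9084701538086, 44.0985107421875), 4.701044082641602)
scene [294.0, 275.5, 332.7, 312.7] 0.84 808
((658.15380859375, -68.00654602050781), (104.36296081542969, 48.17121505737305), 1.072152853012085)
side [274.8, 204.3, 306.6, 225.6] 0.96 533
((631.8228759765625, -39.90810775756836), (74.83809661865234, 88.54491424560547), 9.064573287963867)
side [344.8, 167.0, 379.4, 183.6] 0.91 481
((486.3019104003906, -317.75286865234375), (91.5724868774414, 93.33171081542969), 7.453238487243652)
```

Call:
drive_tool --moves '[{"hand": 1, "travel": [0, 0, 0], "twist": 0}]'

```text
time_s: 2.83
tcp_pos: [206.8, -482.6, 250.3]
tcp_rot: [[0.919, 0.394, 0.0], [0.394, -0.919, -0.0], [-0.0, 0.0, -1.0]]
contact_force: [-0.6, -0.4, 0.1]
width: 85.6
finger_force: 0.0
```

Call:
drive_tool --moves '[{"hand": 1, "travel": [0.04, -0.003, 0], "twist": 0.1}, {"hand": 1, "travel": [0.08, -0.006, 0], "twist": 0.2}, {"hand": 1, "travel": [0.12, -0.009, 0], "twist": 0.32}, {"hand": 1, "travel": [0.16, -0.012, 0], "twist": 0.32}, {"hand": 1, "travel": [0.2, -0.014, 0], "twist": 0.32}, {"hand": 1, "travel": [0.24, -0.017, 0], "twist": 0.32}, {"hand": 1, "travel": [0.278, -0.02, 0], "twist": 0.32}, {"hand": 1, "travel": [0.278, -0.02, 0], "twist": 0.32}]'

```text
time_s: 3.5
tcp_pos: [459.6, -350.9, 250.1]
tcp_rot: [[0.996, 0.09, 0.002], [0.09, -0.996, 0.001], [0.003, -0.001, -1.0]]
contact_force: [-0.5, 0.8, -0.7]
width: 85.1
finger_force: 0.0
```

```bash
cat > w.py <<'E'
from h import *
import sys
np.set_printoptions(precision=3,suppress=True)
W=camera("wrist"); o=get_obs(); print(o["tcp_pos"],o["time_s"])
cv2.imwrite(sys.argv[1],W["frame"][:,:,::-1])
z=float(sys.argv[2])
for r in tip_of("offcut_b","wrist")[:2]: print("tip",r["uv"],r["confidence"],onz(W,r["uv"],z-34)); np.save("ray.npy",np.array(ray(W,r["uv"])))
for r in regions_of("offcut_b","wrist")[:2]:
    m=r["mask"].astype(np.uint8); cn=max(cv2.findContours(m,0,2)[0],key=cv2.contourArea)
    print(r["bbox"],r["confidence"])
    for u in cv2.approxPolyDP(cn,4,True)[:,0]: print(u,onz(W,u,z)[:2],onz(W,u,z-34)[:2])
E
python3 w.py pics/w1.png 46
```

```text
[ 457.115 -352.497  249.925] 3.55
tip [317.5, 194.2] 0.85 [ 479.719 -351.471   12.   ]
[0.0, 0.0, 18.4, 26.1] 0.91
[0 0] [621.122 -72.926] [630.644 -44.754]
[ 0 21] [605.464 -70.509] [613.369 -42.088]
[17 22] [606.012 -84.704] [613.975 -57.748]
[16  0] [622.332 -86.194] [631.979 -59.391]
[296.4, 134.2, 340.3, 232.9] 0.76
[331 133] [ 541.181 -358.105] [ 542.452 -359.364]
[296 144] [ 528.613 -326.936] [ 528.587 -324.979]
[301 161] [ 513.8   -332.738] [ 512.245 -331.38 ]
[298 231] [ 446.381 -335.109] [ 437.869 -333.996]
[337 233] [ 447.867 -373.691] [ 439.508 -376.559]
[342 162] [ 516.383 -371.004] [ 515.096 -373.595]
```

View pics/w1.png

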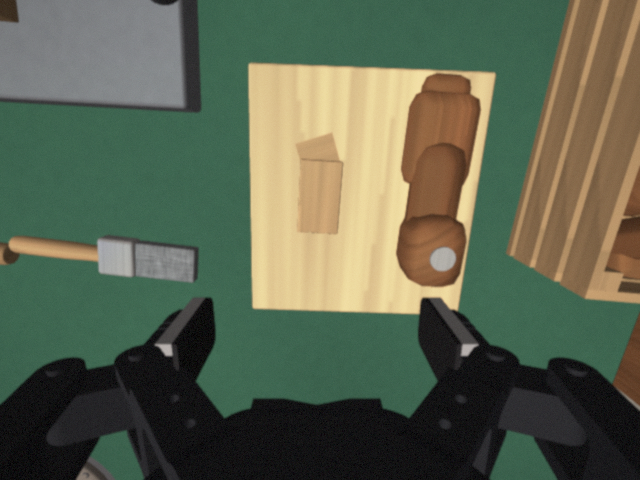

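The wrist picture shows b at (320,185), stub up (+x). The last is clear of it on the right, with its left edge near column 400.

Call:
drive_tool --moves '[{"hand": 1, "travel": [0.007, 0.001, 0.037], "twist": 0.05}, {"hand": 1, "travel": [0.014, 0.002, 0.074], "twist": 0.05}, {"hand": 1, "travel": [0.021, 0.0024, 0.11], "twist": 0.05}, {"hand": 1, "travel": [0.021, 0.0024, 0.11], "twist": 0.05}]'

```text
time_s: 3.98
tcp_pos: [472.1, -353.7, 133.4]
tcp_rot: [[0.999, 0.033, -0.009], [0.033, -0.999, 0.009], [-0.009, -0.009, -1.0]]
contact_force: [-0.9, 1.0, -0.5]
width: 85.4
finger_force: 0.0
```

```bash
python3 - <<'E'
import numpy as np; print(np.load('ray.npy') if __import__('os').path.exists('ray.npy') else 0)
E
cp ray.npy ray1.npy; python3 w.py pics/w2.png 46; python3 - <<'E'
from h import *
print(tri(np.load('ray1.npy'),np.load('ray.npy')))
E
```

```text
[[ 5.28861585e+02 -3.45902414e+02  3.75447802e+02]
 [-1.35274505e-01 -1.53299468e-02 -1.00046912e+00]]
[ 472.995 -354.771  137.184] 4.0333
tip [315.2, 230.4] 0.93 [ 479.842 -352.719   12.   ]
[272.0, 143.5, 348.6, 289.2] 0.68
[328 144] [ 541.737 -358.699] [ 541.531 -359.525]
[274 164] [ 529.037 -326.614] [ 526.794 -322.295]
[283 187] [ 515.395 -332.137] [ 510.965 -328.704]
[286 291] [ 445.867 -334.59 ] [ 430.286 -331.55 ]
[344 290] [ 448.056 -373.478] [ 432.826 -376.675]
[347 189] [ 515.536 -371.525] [ 511.128 -374.409]
(array([ 479.27449132, -352.11082439,    9.41196429]), np.float64(1.213631845626551))
```

Call:
drive_tool --grip_force 60 --moves '[{"hand": 1, "travel": [0.0046, -0.0021, 0.035], "twist": 0}, {"hand": 1, "travel": [0.0046, -0.0021, 0.07], "twist": 0}, {"hand": 1, "travel": [0.0046, -0.0021, 0.095], "twist": 0}, {"hand": 1, "travel": [0.0046, -0.0021, 0.105], "twist": 0}, {"hand": 1, "travel": [0.0046, -0.0021, 0.105], "twist": 0}, {"hand": 1, "travel": [0.0046, -0.0021, 0.105], "twist": 0}, {"hand": 0, "travel": [0.0046, -0.0021, 0.105], "twist": 0}, {"hand": 0, "travel": [0.0046, -0.0021, 0.105], "twist": 0}, {"hand": 0, "travel": [0.0046, -0.0021, 0.105], "twist": 0}, {"hand": 0, "travel": [0.0046, -0.0021, 0.105], "twist": 0}, {"hand": 0, "travel": [0.0046, -0.0021, 0.105], "twist": 0}, {"hand": 0, "travel": [0.0046, -0.0021, 0.105], "twist": 0}]'

```text
time_s: 5.13
tcp_pos: [480.7, -353.6, 36.7]
tcp_rot: [[0.999, 0.035, 0.002], [0.035, -0.999, -0.002], [0.002, 0.002, -1.0]]
contact_force: [-0.4, 0.2, 6.7]
width: 38.9
finger_force: 62.0
```

Call:
drive_tool --moves '[{"hand": 0, "travel": [0, 0, -0.04], "twist": 0}, {"hand": 0, "travel": [0, 0, -0.08], "twist": 0}, {"hand": 0, "travel": [0, -0.01, -0.118], "twist": 0}, {"hand": 0, "travel": [-0.003, -0.043, -0.14], "twist": 0}, {"hand": 0, "travel": [-0.006, -0.08, -0.155], "twist": 0}, {"hand": 0, "travel": [-0.009, -0.12, -0.165], "twist": 0}, {"hand": 0, "travel": [-0.013, -0.16, -0.165], "twist": 0}, {"hand": 0, "travel": [-0.016, -0.2, -0.165], "twist": 0}, {"hand": 0, "travel": [-0.02, -0.24, -0.165], "twist": 0}, {"hand": 0, "travel": [-0.023, -0.28, -0.165], "twist": 0}, {"hand": 0, "travel": [-0.026, -0.32, -0.165], "twist": 0}, {"hand": 0, "travel": [-0.028, -0.354, -0.165], "twist": 0}]'

```text
time_s: 6.13
tcp_pos: [438.7, 2.1, 200.6]
tcp_rot: [[0.999, 0.035, 0.0], [0.035, -0.999, 0.0], [0.0, -0.0, -1.0]]
contact_force: [0.5, -0.7, -1.4]
width: 39.3
finger_force: 61.2
```

Call:
drive_tool --moves '[{"hand": 0, "travel": [0.006, -0.04, 0], "twist": 0}, {"hand": 0, "travel": [0.012, -0.08, 0], "twist": 0}, {"hand": 0, "travel": [0.018, -0.12, 0], "twist": 0}, {"hand": 0, "travel": [0.024, -0.16, 0], "twist": 0}, {"hand": 0, "travel": [0.03, -0.2, 0], "twist": 0}, {"hand": 0, "travel": [0.036, -0.24, 0], "twist": 0}, {"hand": 0, "travel": [0.042, -0.28, 0], "twist": 0}, {"hand": 0, "travel": [0.048, -0.32, 0], "twist": 0}, {"hand": 0, "travel": [0.054, -0.36, 0], "twist": 0}, {"hand": 0, "travel": [0.06, -0.4, 0], "twist": 0}, {"hand": 0, "travel": [0.062, -0.413, 0], "twist": 0}, {"hand": 0, "travel": [0.062, -0.413, 0], "twist": 0}]'

```text
time_s: 7.13
tcp_pos: [486.5, 418.0, 199.5]
tcp_rot: [[0.999, 0.039, -0.0], [0.039, -0.999, 0.001], [-0.0, -0.001, -1.0]]
contact_force: [-0.6, -0.0, -1.0]
width: 39.0
finger_force: 61.1
```

```bash
python3 - <<'E'
from h import *
np.set_printoptions(precision=1,suppress=True)
o=get_obs(); print(o["time_s"],o["tcp_pos"],o["width"],o["qpos"])
W=camera("wrist"); cv2.imwrite("pics/w3.png",W["frame"][:,:,::-1])
for r in regions_of("bin","wrist")[:1]:
    m=r["mask"].astype(np.uint8); cn=max(cv2.findContours(m,0,2)[0],key=cv2.contourArea)
    for u in cv2.approxPolyDP(cv2.convexHull(cn),6,True)[:,0]: print(u,onz(W,u,110)[:2])
E
```

```text
7.1333 [486.5 418.  199.5] 38.95409865813273 [0.6 0.6 1.2 0.  1.3 2.1]
[550  48] [613.6 290.9]
[499 349] [421.5 283.9]
[217 325] [432.7 484.1]
[194  47] [606.2 490.1]
```

View pics/w3.png

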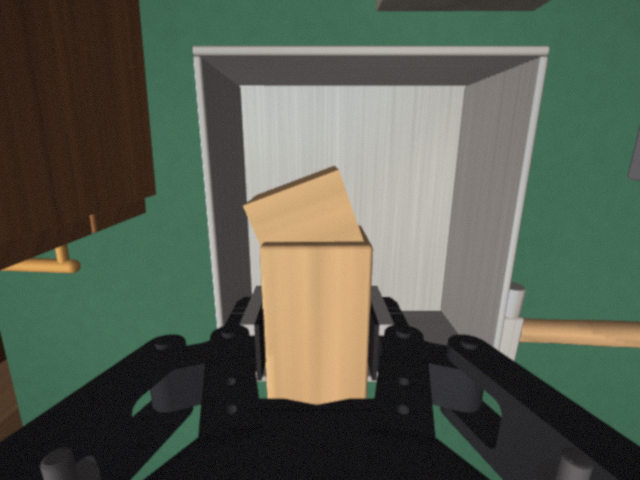

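The picture shows b in the grip over the bin. The rim corners are at (194,47), (550,48) and (499,349), so there is room to lower.

Call:
drive_tool --moves '[{"hand": 0, "travel": [0.004, 0.005, 0.04], "twist": 0}, {"hand": 0, "travel": [0.006, 0.01, 0.08], "twist": 0}, {"hand": 0, "travel": [0.006, 0.01, 0.12], "twist": 0}, {"hand": 0, "travel": [0.006, 0.01, 0.15], "twist": 0}, {"hand": 0, "travel": [0.006, 0.01, 0.158], "twist": 0}, {"hand": 0, "travel": [0.006, 0.01, 0.158], "twist": 0}, {"hand": 0.7, "travel": [0.006, 0.01, 0.158], "twist": 0}, {"hand": 0.7, "travel": [0.006, 0.01, 0.158], "twist": 0}, {"hand": 0.7, "travel": [0.006, 0.01, 0.158], "twist": 0}, {"hand": 0.7, "travel": [0.006, 0.01, 0.158], "twist": 0}, {"hand": 0.7, "travel": [0.006, 0.01, 0.12], "twist": 0}, {"hand": 0.7, "travel": [0.006, 0.01, 0.08], "twist": 0}]'

```text
time_s: 8.23
tcp_pos: [492.4, 404.0, 119.5]
tcp_rot: [[0.999, 0.035, -0.004], [0.035, -0.999, -0.003], [-0.004, 0.003, -1.0]]
contact_force: [1.2, 0.7, 1.4]
width: 59.9
finger_force: 0.0
```

Call:
drive_tool --moves '[{"hand": 0.7, "travel": [0, 0, -0.04], "twist": 0}, {"hand": 0.7, "travel": [0, 0, -0.08], "twist": 0}, {"hand": 0.7, "travel": [0, 0.01, -0.12], "twist": 0}, {"hand": 1, "travel": [0, 0.03, -0.155], "twist": 0}, {"hand": 1, "travel": [0.005, 0.06, -0.183], "twist": 0}, {"hand": 1, "travel": [0.01, 0.09, -0.21], "twist": 0}, {"hand": 1, "travel": [0.015, 0.12, -0.237], "twist": 0}, {"hand": 1, "travel": [0.02, 0.15, -0.264], "twist": 0}, {"hand": 1, "travel": [0.025, 0.18, -0.29], "twist": 0}, {"hand": 1, "travel": [0.03, 0.21, -0.315], "twist": 0}, {"hand": 1, "travel": [0.035, 0.245, -0.33], "twist": 0}, {"hand": 1, "travel": [0.04, 0.285, -0.33], "twist": 0}]'

```text
time_s: 9.23
tcp_pos: [543.6, 120.7, 455.6]
tcp_rot: [[0.999, 0.036, 0.009], [0.036, -0.999, 0.001], [0.009, -0.001, -1.0]]
contact_force: [0.6, -0.1, 0.6]
width: 85.4
finger_force: 0.0
```

Call:
drive_tool --moves '[{"hand": 1, "travel": [0.02, 0.035, 0], "twist": 0}, {"hand": 1, "travel": [0.04, 0.07, 0], "twist": 0}, {"hand": 1, "travel": [0.06, 0.1, 0], "twist": 0}, {"hand": 1, "travel": [0.095, 0.12, 0], "twist": 0}, {"hand": 1, "travel": [0.13, 0.14, 0], "twist": 0}, {"hand": 1, "travel": [0.17, 0.15, 0], "twist": 0}, {"hand": 1, "travel": [0.21, 0.155, 0], "twist": 0}, {"hand": 1, "travel": [0.25, 0.155, 0], "twist": 0}, {"hand": 1, "travel": [0.29, 0.155, 0], "twist": 0}, {"hand": 1, "travel": [0.33, 0.155, 0], "twist": 0}, {"hand": 1, "travel": [0.37, 0.155, 0], "twist": 0}, {"hand": 1, "travel": [0.4, 0.155, 0], "twist": 0}]'

```text
time_s: 10.23
tcp_pos: [769.5, -18.5, 390.1]
tcp_rot: [[0.999, 0.035, 0.033], [0.035, -0.999, -0.001], [0.033, 0.002, -0.999]]
contact_force: [-1.0, -0.3, 1.2]
width: 85.2
finger_force: 0.0
```

```bash
python3 - <<'E'
from h import *
o=get_obs(); print(o["qpos"],o["tcp_pos"],o["tcp_rot"])
E
```

```text
[-0.12453761  0.95480798  0.03611085  0.00326136  2.11777156  1.41256189] [769.53461358 -18.51149453 390.117761  ] [[ 0.99882907  0.03539042  0.0329851 ]
 [ 0.03545326 -0.99937046 -0.00132199]
 [ 0.03291755  0.00248987 -0.99945497]]
```

Call:
drive_tool --moves '[{"hand": 1, "travel": [-0.02, 0, 0], "twist": 0}, {"hand": 1, "travel": [-0.02, 0, 0], "twist": 0}]'

```text
time_s: 10.4
tcp_pos: [749.6, -19.4, 384.3]
tcp_rot: [[0.999, 0.035, 0.025], [0.035, -0.999, -0.0], [0.025, 0.001, -1.0]]
contact_force: [0.4, 0.6, -0.1]
width: 85.8
finger_force: 0.0
```

```bash
python3 - <<'E'
from h import *
o=get_obs(); print(o["qpos"],o["tcp_pos"],o["tcp_rot"])
E
```

```text
[-0.12909446  0.82969233  0.31645588  0.00302402  1.97029639  1.40754617] [749.61838498 -19.44436801 384.25648948] [[ 9.99055146e-01  3.53422679e-02  2.52930841e-02]
 [ 3.53655643e-02 -9.99374330e-01 -4.74191071e-04]
 [ 2.52605000e-02  1.36824722e-03 -9.99679966e-01]]
```

Call:
drive_tool --moves '[{"hand": 1, "travel": [0.8, 0, -0.58], "twist": 0}, {"hand": 1, "travel": [0.8, 0, -0.58], "twist": 0}, {"hand": 1, "travel": [0.8, 0, -0.58], "twist": 0}, {"hand": 1, "travel": [0.8, 0, -0.58], "twist": 0}, {"hand": 1, "travel": [0.8, 0, -0.58], "twist": 0}]'

```text
time_s: 10.82
tcp_pos: [761.9, -11.7, 417.0]
tcp_rot: [[0.997, 0.035, 0.063], [0.035, -0.999, -0.002], [0.063, 0.004, -0.998]]
contact_force: [0.7, -0.3, 0.6]
width: 85.1
finger_force: 0.0
```

```bash
python3 - <<'E'
from h import *
o=get_obs(); print(o["qpos"],o["tcp_pos"],o["tcp_rot"])
E
```

```text
[-0.11794047  0.91945812  0.03611385  0.00652337  2.12277706  1.4212111 ] [761.92861436 -11.69950265 416.98654228] [[ 0.99737033  0.03510209  0.06340562]
 [ 0.03529467 -0.99937511 -0.00191957]
 [ 0.06329862  0.0041524  -0.99798599]]
```

Call:
drive_tool --moves '[{"hand": 1, "travel": [0.8, 0, -0.5], "twist": 0}, {"hand": 1, "travel": [0.8, 0, -0.5], "twist": 0}]'

```text
time_s: 10.98
tcp_pos: [767.2, -8.6, 423.1]
tcp_rot: [[0.995, 0.035, 0.093], [0.035, -0.999, -0.002], [0.093, 0.005, -0.996]]
contact_force: [-0.8, 0.1, -0.0]
width: 85.3
finger_force: 0.0
```

Call:
drive_tool --moves '[{"hand": 1, "travel": [0.8, 0, -0.48], "twist": 0}]'

```text
time_s: 11.07
tcp_pos: [771.7, -7.2, 426.4]
tcp_rot: [[0.993, 0.035, 0.115], [0.035, -0.999, -0.002], [0.115, 0.006, -0.993]]
contact_force: [-0.5, -0.6, 0.3]
width: 85.5
finger_force: 0.0
```

Call:
drive_tool --moves '[{"hand": 1, "travel": [0.8, 0, -0.46], "twist": 0}]'

```text
time_s: 11.15
tcp_pos: [776.8, -5.7, 431.6]
tcp_rot: [[0.989, 0.034, 0.141], [0.035, -0.999, -0.002], [0.141, 0.007, -0.99]]
contact_force: [0.3, -0.4, -0.4]
width: 85.7
finger_force: 0.0
```

Call:
drive_tool --moves '[{"hand": 1, "travel": [0.8, 0, -0.44], "twist": 0}]'

```text
time_s: 11.23
tcp_pos: [781.5, -4.3, 436.8]
tcp_rot: [[0.985, 0.034, 0.167], [0.035, -0.999, -0.002], [0.167, 0.008, -0.986]]
contact_force: [0.8, 0.1, 0.3]
width: 85.8
finger_force: 0.0
```

The tilt ratchets about 0.025 rad per saturated row. I'll keep going to about 0.6.

Call:
drive_tool --moves '[{"hand": 1, "travel": [0.8, 0, -0.42], "twist": 0}]'

```text
time_s: 11.32
tcp_pos: [786.3, -2.8, 442.1]
tcp_rot: [[0.981, 0.034, 0.192], [0.035, -0.999, -0.002], [0.192, 0.009, -0.981]]
contact_force: [-0.9, 0.4, 0.4]
width: 85.4
finger_force: 0.0
```

Call:
drive_tool --moves '[{"hand": 1, "travel": [0.8, 0, -0.39], "twist": 0}]'

```text
time_s: 11.4
tcp_pos: [791.2, -1.5, 447.2]
tcp_rot: [[0.975, 0.034, 0.218], [0.035, -0.999, -0.002], [0.217, 0.01, -0.976]]
contact_force: [-0.2, -0.6, 0.7]
width: 85.4
finger_force: 0.0
```

Call:
drive_tool --moves '[{"hand": 1, "travel": [0.8, 0, -0.36], "twist": 0}]'

```text
time_s: 11.48
tcp_pos: [796.6, -0.1, 452.1]
tcp_rot: [[0.969, 0.034, 0.243], [0.035, -0.999, -0.002], [0.243, 0.011, -0.97]]
contact_force: [-1.0, -0.3, -0.8]
width: 85.6
finger_force: 0.0
```

Call:
drive_tool --moves '[{"hand": 1, "travel": [0.8, 0, -0.34], "twist": 0}]'

```text
time_s: 11.57
tcp_pos: [801.9, 1.2, 456.9]
tcp_rot: [[0.963, 0.033, 0.268], [0.035, -0.999, -0.002], [0.268, 0.012, -0.963]]
contact_force: [0.2, -1.1, -0.1]
width: 85.3
finger_force: 0.0
```

Call:
drive_tool --moves '[{"hand": 1, "travel": [0.8, 0, -0.32], "twist": 0}]'

```text
time_s: 11.65
tcp_pos: [807.3, 2.5, 461.9]
tcp_rot: [[0.955, 0.033, 0.294], [0.035, -0.999, -0.002], [0.293, 0.013, -0.956]]
contact_force: [0.8, 0.1, 0.1]
width: 85.5
finger_force: 0.0
```

Call:
drive_tool --moves '[{"hand": 1, "travel": [0.8, 0, -0.3], "twist": 0}]'

```text
time_s: 11.73
tcp_pos: [812.7, 3.7, 467.1]
tcp_rot: [[0.947, 0.033, 0.319], [0.035, -0.999, -0.002], [0.319, 0.013, -0.948]]
contact_force: [-0.2, -0.3, -0.4]
width: 85.1
finger_force: 0.0
```

Call:
drive_tool --moves '[{"hand": 1, "travel": [0.8, 0, -0.28], "twist": 0}]'

```text
time_s: 11.82
tcp_pos: [818.2, 5.0, 472.4]
tcp_rot: [[0.938, 0.033, 0.344], [0.035, -0.999, -0.002], [0.344, 0.014, -0.939]]
contact_force: [0.2, -0.1, 0.0]
width: 85.4
finger_force: 0.0
```

Call:
drive_tool --moves '[{"hand": 1, "travel": [0.8, 0, -0.26], "twist": 0}]'

```text
time_s: 11.9
tcp_pos: [823.6, 6.1, 477.9]
tcp_rot: [[0.929, 0.032, 0.369], [0.035, -0.999, -0.002], [0.369, 0.015, -0.929]]
contact_force: [0.3, -0.0, -0.4]
width: 85.6
finger_force: 0.0
```

Call:
drive_tool --moves '[{"hand": 1, "travel": [0.8, 0, -0.24], "twist": 0}]'

```text
time_s: 11.98
tcp_pos: [829.1, 7.3, 483.5]
tcp_rot: [[0.918, 0.032, 0.394], [0.036, -0.999, -0.002], [0.394, 0.015, -0.919]]
contact_force: [0.2, -0.6, -0.1]
width: 85.6
finger_force: 0.0
```

```bash
python3 - <<'E'
from h import *
o=get_obs(); print(o["qpos"],o["tcp_pos"],o["tcp_rot"])
E
```

```text
[-0.09653121  0.85937687  0.03707928  0.03781846  1.84121425  1.45659181] [829.13952243   7.2503887  483.4541661 ] [[ 0.91843041  0.03205505  0.39428169]
 [ 0.0355553  -0.99936647 -0.00157331]
 [ 0.39398147  0.01546378 -0.91898829]]
```

Call:
drive_tool --moves '[{"hand": 1, "travel": [0.8, 0, -0.22], "twist": 0}]'

```text
time_s: 12.07
tcp_pos: [834.6, 8.4, 489.0]
tcp_rot: [[0.907, 0.032, 0.419], [0.036, -0.999, -0.001], [0.419, 0.016, -0.908]]
contact_force: [-0.3, -0.0, 0.8]
width: 85.2
finger_force: 0.0
```

Call:
drive_tool --moves '[{"hand": 1, "travel": [0.8, 0, -0.2], "twist": 0}]'

```text
time_s: 12.15
tcp_pos: [840.2, 9.4, 494.8]
tcp_rot: [[0.896, 0.031, 0.444], [0.036, -0.999, -0.001], [0.443, 0.017, -0.896]]
contact_force: [-0.0, 0.9, -0.0]
width: 85.7
finger_force: 0.0
```

Call:
drive_tool --moves '[{"hand": 1, "travel": [0.8, 0, -0.18], "twist": 0}]'

```text
time_s: 12.23
tcp_pos: [845.7, 10.5, 500.5]
tcp_rot: [[0.883, 0.031, 0.468], [0.036, -0.999, -0.001], [0.467, 0.017, -0.884]]
contact_force: [-0.4, 0.3, 0.3]
width: 85.3
finger_force: 0.0
```

Call:
drive_tool --moves '[{"hand": 1, "travel": [0.8, 0, -0.16], "twist": 0}]'

```text
time_s: 12.32
tcp_pos: [851.3, 11.5, 506.3]
tcp_rot: [[0.87, 0.031, 0.492], [0.036, -0.999, -0.0], [0.491, 0.018, -0.871]]
contact_force: [-0.1, -0.3, 1.1]
width: 85.0
finger_force: 0.0
```

Call:
drive_tool --moves '[{"hand": 1, "travel": [0.8, 0, -0.14], "twist": 0}]'

```text
time_s: 12.4
tcp_pos: [856.9, 12.5, 512.1]
tcp_rot: [[0.856, 0.031, 0.515], [0.036, -0.999, 0.0], [0.515, 0.018, -0.857]]
contact_force: [0.9, -0.5, 0.3]
width: 85.3
finger_force: 0.0
```

Call:
drive_tool --moves '[{"hand": 1, "travel": [0.8, 0, -0.12], "twist": 0}]'

```text
time_s: 12.48
tcp_pos: [862.4, 13.5, 518.0]
tcp_rot: [[0.842, 0.03, 0.539], [0.036, -0.999, 0.0], [0.538, 0.019, -0.842]]
contact_force: [-0.1, -0.2, -0.5]
width: 85.6
finger_force: 0.0
```

Call:
drive_tool --moves '[{"hand": 1, "travel": [0.8, 0, -0.1], "twist": 0}]'

```text
time_s: 12.57
tcp_pos: [868.0, 14.4, 524.0]
tcp_rot: [[0.827, 0.03, 0.562], [0.036, -0.999, 0.001], [0.561, 0.019, -0.827]]
contact_force: [0.4, 0.3, 0.7]
width: 85.3
finger_force: 0.0
```

Call:
drive_tool --moves '[{"hand": 1, "travel": [0.8, 0, -0.08], "twist": 0}]'

```text
time_s: 12.65
tcp_pos: [873.5, 15.3, 530.0]
tcp_rot: [[0.811, 0.03, 0.584], [0.036, -0.999, 0.001], [0.584, 0.02, -0.812]]
contact_force: [-0.2, 0.2, -0.4]
width: 85.0
finger_force: 0.0
```

```bash
python3 - <<'E'
from h import *
np.set_printoptions(precision=1,suppress=True)
o=get_obs(); print(o["qpos"],o["tcp_pos"],o["tcp_rot"])
S,D=camera("scene"),camera("side")
for n,c in(("scene",S),("side",D)):
    for r in regions_of("press",n)[:1]:
        m=r["mask"].astype(np.uint8); cn=max(cv2.findContours(m,0,2)[0],key=cv2.contourArea)
        for u in cv2.approxPolyDP(cv2.convexHull(cn),5,True)[:,0]: print(n,u,onz(c,u,45)[:2],onz(c,u,0)[:2],onz(c,u,285)[:2])
E
```

```text
[-0.1  0.8  0.   0.1  1.6  1.5] [873.5  15.3 530. ] [[ 0.8  0.   0.6]
 [ 0.  -1.   0. ]
 [ 0.6  0.  -0.8]]
scene [371 195] [436.6 194.8] [404.6 215.7] [607.  83.]
scene [394 232] [566.8 192.4] [541.2 213.2] [703.3  81.2]
scene [408 302] [749.9 127.6] [733.3 145.3] [838.8  33.3]
scene [265 367] [ 761.9 -219.6] [ 745.8 -218.8] [ 847.6 -223.4]
scene [222 253] [ 453.7 -220.7] [ 422.6 -220. ] [ 619.7 -224.2]
scene [318 209] [423.2  47.4] [390.6  61.2] [597.1 -26. ]
side [301 103] [ 768.7 -821. ] [ 792.1 -929.7] [ 643.8 -241.1]
side [310 109] [ 724.7 -770.2] [ 745.5 -875.8] [ 613.9 -206.5]
side [335 192] [ 549.3 -212.5] [ 559.6 -284.8] [494.6 172.8]
side [320 283] [526.4 165.1] [535.3 115.5] [478.9 429.8]
side [237 281] [707.4 188.2] [727.1 139.9] [602.1 445.5]
side [234 265] [730.5 136.4] [751.6  85. ] [617.8 410.2]
side [252 175] [ 802.6 -267.9] [ 828.  -343.4] [666.9 135.2]
side [286 105] [ 820.3 -793.8] [ 846.9 -900.9] [ 678.9 -222.6]
```

Call:
drive_tool --moves '[{"hand": 1, "travel": [-0.038, 0.007, -0.011], "twist": 0}, {"hand": 1, "travel": [-0.076, 0.013, -0.022], "twist": 0}, {"hand": 1, "travel": [-0.114, 0.02, -0.034], "twist": 0}, {"hand": 1, "travel": [-0.152, 0.026, -0.045], "twist": 0}, {"hand": 1, "travel": [-0.19, 0.033, -0.056], "twist": 0}, {"hand": 1, "travel": [-0.229, 0.04, -0.067], "twist": 0}, {"hand": 1, "travel": [-0.267, 0.046, -0.078], "twist": 0}, {"hand": 1, "travel": [-0.305, 0.053, -0.09], "twist": 0}, {"hand": 1, "travel": [-0.343, 0.06, -0.1], "twist": 0}, {"hand": 1, "travel": [-0.381, 0.066, -0.112], "twist": 0}, {"hand": 1, "travel": [-0.381, 0.066, -0.112], "twist": 0}]'

```text
time_s: 13.77
tcp_pos: [518.3, -60.0, 406.4]
tcp_rot: [[0.813, 0.03, 0.582], [0.036, -0.999, 0.001], [0.581, 0.02, -0.813]]
contact_force: [-0.3, -0.2, -0.5]
width: 85.4
finger_force: 0.0
```

Call:
drive_tool --moves '[{"hand": 1, "travel": [-0.021, -0.001, 0.029], "twist": 0}, {"hand": 1, "travel": [-0.042, -0.002, 0.058], "twist": 0}, {"hand": 1, "travel": [-0.063, -0.003, 0.087], "twist": 0}, {"hand": 1, "travel": [-0.084, -0.003, 0.116], "twist": 0}, {"hand": 1, "travel": [-0.105, -0.0036, 0.146], "twist": 0}, {"hand": 1, "travel": [-0.105, -0.0036, 0.146], "twist": 0}]'

```text
time_s: 14.27
tcp_pos: [516.2, -58.7, 220.3]
tcp_rot: [[0.82, 0.03, 0.572], [0.033, -0.999, 0.005], [0.572, 0.014, -0.82]]
contact_force: [-1.5, 0.2, -1.6]
width: 85.4
finger_force: 0.0
```

```bash
python3 w.py pics/w4.png 79; cp ray.npy ray1.npy
```

```text
[518.285 -59.339 224.243] 14.3167
tip [326.3, 217.5] 0.87 [639.251 -68.744  45.   ]
[301.9, 151.3, 349.8, 250.2] 0.91
[335 149] [696.765 -74.495] [719.971 -76.445]
[301 159] [684.306 -42.196] [706.02  -40.278]
[305 247] [596.148 -49.675] [607.305 -48.653]
[342 250] [594.55  -81.913] [605.516 -84.751]
[348 239] [604.889 -87.126] [617.093 -90.588]
[348 170] [674.107 -87.082] [694.599 -90.539]
```

View pics/w4.png

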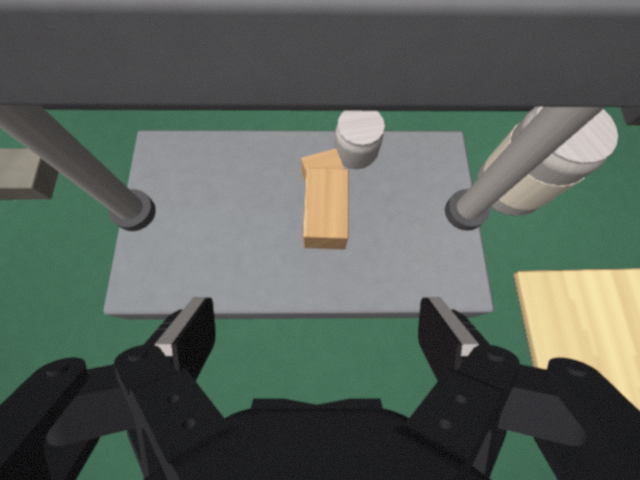

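The wrist picture shows a under the beam. Its bar top has corners at about (305,237), (348,239), (348,170) and (308,168), and the tin is just behind it at (358,140).

```bash
python3 - <<'E'
from h import *
np.set_printoptions(precision=3,suppress=True)
o=get_obs(); W=camera("wrist"); print(o["tcp_pos"],o["tcp_rot"],o["qpos"])
for u in((305,237),(348,239),(348,170),(307.5,168)): print(onz(W,u,79)[:2])
M=W["cam_to_world"]; print(np.array(o["tcp_rot"]).T@(M[:3,3]-o["tcp_pos"]))
print("tool delta",np.array(o["tcp_rot"]).T@(np.array([560,-67,149])-o["tcp_pos"]))
E
```

```text
[521.043 -60.442 229.133] [[ 0.812  0.03   0.583]
 [ 0.036 -0.999  0.001]
 [ 0.583  0.02  -0.812]] [-0.389  0.124  2.061  0.563  0.43   0.693]
[616.004 -51.512]
[615.544 -90.712]
[687.901 -90.795]
[688.456 -50.966]
[  70.657    1.144 -124.572]
tool delta [-15.34    6.097  87.804]
```

Call:
drive_tool --moves '[{"hand": 1, "travel": [-0.006, 0.003, 0.03], "twist": 0}, {"hand": 1, "travel": [-0.011, 0.005, 0.06], "twist": 0}, {"hand": 1, "travel": [-0.015, 0.008, 0.088], "twist": 0}, {"hand": 1, "travel": [-0.015, 0.008, 0.088], "twist": 0}, {"hand": 1, "travel": [-0.015, 0.008, 0.088], "twist": 0}, {"hand": 1, "travel": [-0.015, 0.008, 0.088], "twist": 0}]'

```text
time_s: 14.97
tcp_pos: [560.4, -72.0, 153.7]
tcp_rot: [[0.813, 0.035, 0.581], [0.036, -0.999, 0.009], [0.581, 0.014, -0.814]]
contact_force: [0.2, -0.2, 0.2]
width: 85.6
finger_force: 0.0
```

```bash
python3 w.py pics/w5.png 79; python3 - <<'E'
from h import *
np.set_printoptions(precision=3,suppress=True)
print(tri(np.load('ray1.npy'),np.load('ray.npy')))
o=get_obs(); print(o["tcp_pos"],o["tcp_rot"],o["qpos"])
E
```

```text
[560.204 -71.972 153.848] 15.0167
tip [312.0, 236.8] 0.95 [639.723 -68.501  45.   ]
[279.3, 150.5, 340.9, 281.0] 0.92
[324 149] [697.081 -75.076] [720.83  -75.601]
[279 164] [682.705 -42.596] [704.203 -38.035]
[284 195] [657.624 -47.942] [675.194 -44.218]
[278 265] [606.326 -47.471] [615.863 -43.673]
[284 278] [597.776 -51.981] [605.974 -48.89 ]
[333 280] [597.692 -83.698] [605.877 -85.573]
[337 275] [601.115 -86.235] [609.836 -88.507]
[340 178] [673.018 -87.295] [692.999 -89.734]
(array([640.417, -68.647,  42.692]), np.float64(0.4772180377079233))
[559.931 -71.793 153.552] [[ 0.813  0.035  0.581]
 [ 0.037 -0.999  0.009]
 [ 0.581  0.014 -0.814]] [-0.384  0.328  2.062  0.941  0.284  0.294]
```

View pics/w5.png

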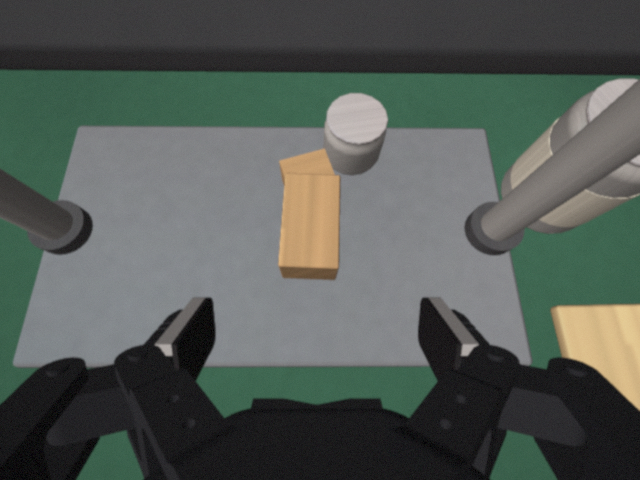

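The closer view agrees: bar at (310,225), tin at (355,135), nothing disturbed. Joint 5 is now near its lower limit, so I'll fit a kinematic model and check the reach.

```bash
cat > kin.py <<'E'
import numpy as np
from scipy.optimize import least_squares
from scipy.spatial.transform import Rotation as Ro
def fk(q,p):
    h,b,a1,a2,off,L=p
    R=Ro.from_euler('z',q[0]); P=np.array([0,0,h])
    X=R*Ro.from_euler('y',q[1]); P=P+R.apply([b,0,0])+X.apply([0,0,a1])
    X=X*Ro.from_euler('y',q[2]); P=P+X.apply([off,0,a2])
    X=X*Ro.from_euler('z',q[3])*Ro.from_euler('y',q[4])
    P=P+X.apply([0,0,L]); X=X*Ro.from_euler('z',q[5]); return P,X.as_matrix()
D=[([-1.312,.342,1.524,0,1.275],[206.786,-482.579,250.322]),
([-.12453761,.95480798,.03611085,.00326136,2.11777156],[769.53,-18.51,390.12]),
([-.12909446,.82969233,.31645588,.00302402,1.97029639],[749.62,-19.44,384.26]),
([-.09653121,.85937687,.03707928,.03781846,1.84121425],[829.14,7.25,483.45]),
([-.389,.124,2.061,.563,.43],[521.04,-60.44,229.13]),
([-.384,.328,2.062,.941,.284],[559.93,-71.79,153.55])]
s=least_squares(lambda p:np.concatenate([fk(list(q)+[0],p)[0]-t for q,t in D]),[350,0,400,400,0,250])
p=s.x
if __name__=="__main__":
    np.set_printoptions(precision=3,suppress=True)
    print(p,s.fun.round(1)); print(fk([-.384,.328,2.062,.941,.284,.294],p))
E
python3 kin.py
```

```text
[ 244.566 -115.113  599.364  423.886   29.492  413.571] [-83.1  15.6  -6.2 -16.8 -74.6  -5.  -19.8 -74.1  -0.7  19.1 -74.2  14.
 -12.7 -48.5   6.    0.9 -53.8  -8.1]
(array([ 560.854, -125.612,  145.493]), array([[-0.036,  0.813,  0.581],
       [ 0.999,  0.037,  0.01 ],
       [-0.014,  0.581, -0.814]]))
```

```bash
sed -i 's/h,b,a1,a2,off,L=p/h,b,a1,a2,off,L,c,d=p/; s/R.apply(\[b,0,0\])/R.apply([b,c,0])/; s/X.apply(\[0,0,L\])/X.apply([0,d,L])/; s/\[350,0,400,400,0,250\]/[350,0,400,400,0,250,70,0]/' kin.py
python3 kin.py; cat > ik.py <<'E'
from kin import *
from h import get_obs
np.set_printoptions(precision=3,suppress=True)
lo=[-2.53,-.77,.04,-1,.28,-3.11]; hi=[2.53,2.02,2.7,4.14,2.66,3.11]
o=get_obs(); Rc=np.array(o["tcp_rot"]); q0=np.clip(o["qpos"],np.array(lo)+.01,np.array(hi)-.01)
def ik(P,R,q0=q0):
    F=lambda q:np.concatenate([(fk(q,p)[0]-P)/100,(Ro.from_matrix(fk(q,p)[1]@Ro.from_euler('z',-np.pi/2).as_matrix()).inv()*Ro.from_matrix(R)).as_rotvec()*3])
    best=None
    for k in range(8):
        r=least_squares(F,np.clip(q0+np.random.default_rng(k).normal(0,.4*(k>0),6),lo,hi),bounds=(lo,hi))
        if best is None or r.cost<best.cost-1e-4: best=r
    return best
if __name__=="__main__":
    for P in([560,-72,154],[580,-71,120],[600,-71,96],[618,-70,69],[630,-70,69]):
        r=ik(np.array(P),Rc); print(P,r.x,r.cost,r.fun)
E
python3 ik.py
```

```text
[223.185  -0.008 506.09  379.616  46.578 294.678  76.18    0.206] [ 0.  -0.1 -0.  -0.  -0.  -0.  -0.  -0.  -0.   0.  -0.   0.   0.1  0.2
  0.2 -0.2 -0.1 -0.2]
(array([559.765, -71.915, 153.383]), array([[-0.036,  0.813,  0.581],
       [ 0.999,  0.037,  0.01 ],
       [-0.014,  0.581, -0.814]]))
[560, -72, 154] [-0.384  0.327  2.061  0.938  0.284 -2.844] 2.203599979362136e-25 [ 0. -0.  0.  0.  0. -0.]
[580, -71, 120] [-0.385  0.42   2.032  1.127  0.28  -3.041] 0.003973313755379164 [ 0.    -0.024  0.021 -0.081  0.017 -0.   ]
[600, -71, 96] [-0.382  0.494  1.999  1.277  0.28   3.089] 0.009597671569418258 [-0.002 -0.038  0.022 -0.131  0.005  0.   ]
[618, -70, 69] [-0.377  0.575  1.988  1.593  0.28   2.77 ] 0.015026473752872364 [-0.018 -0.042 -0.002 -0.155 -0.062  0.   ]
[630, -70, 69] [-0.368  0.584  1.942  1.423  0.28   2.951] 0.01663358420335487 [-0.008 -0.047  0.014 -0.174 -0.025  0.   ]
```

Call:
drive_tool --moves '[{"hand": 1, "travel": [0, -0.001, 0.015], "twist": 0}, {"hand": 1, "travel": [0.001, -0.001, 0.03], "twist": 0}, {"hand": 1, "travel": [0.001, -0.0015, 0.045], "twist": 0}, {"hand": 1, "travel": [0.001, -0.0018, 0.06], "twist": 0}, {"hand": 1, "travel": [0.001, -0.0018, 0.06], "twist": 0}, {"hand": 1, "travel": [0.001, -0.0018, 0.06], "twist": 0}]'

```text
time_s: 15.62
tcp_pos: [595.6, -79.5, 112.5]
tcp_rot: [[0.819, 0.052, 0.572], [0.036, -0.999, 0.039], [0.573, -0.011, -0.819]]
contact_force: [-0.2, 0.1, 0.6]
width: 85.3
finger_force: 0.0
```

```bash
python3 - <<'E'
from h import *
np.set_printoptions(precision=3,suppress=True)
o=get_obs(); R=np.array(o["tcp_rot"]); print(o["tcp_pos"],R,o["qpos"],o["joint_vel"])
print(R.T@(np.array([622,-69,70])-o["tcp_pos"]))
E
```

```text
[595.587 -79.549 112.53 ] [[ 0.819  0.052  0.572]
 [ 0.036 -0.999  0.039]
 [ 0.573 -0.011 -0.819]] [-0.386  0.46   1.993  1.118  0.283  0.109] [ 0.002 -0.021  0.012 -0.008  0.001  0.006]
[-2.391 -8.688 50.364]
```

Call:
drive_tool --moves '[{"hand": 1, "travel": [0, -0.014, 0], "twist": 0}, {"hand": 1, "travel": [-0.001, -0.018, 0.012], "twist": 0}, {"hand": 1, "travel": [-0.002, -0.018, 0.025], "twist": 0}, {"hand": 1, "travel": [-0.002, -0.018, 0.025], "twist": 0}]'

```text
time_s: 15.95
tcp_pos: [607.9, -68.1, 96.5]
tcp_rot: [[0.821, 0.064, 0.568], [0.036, -0.997, 0.061], [0.57, -0.029, -0.821]]
contact_force: [-0.6, 0.1, 0.7]
width: 85.0
finger_force: 0.0
```

```bash
cat > s.py <<'E'
from h import *
import sys
np.set_printoptions(precision=3,suppress=True)
o=get_obs(); R=np.array(o["tcp_rot"]); print(o["tcp_pos"],R,o["qpos"],o["contact_force"])
print(R.T@(np.array(eval(sys.argv[1]))-o["tcp_pos"]))
E
python3 s.py [622,-69,70]
```

```text
[607.926 -68.077  96.45 ] [[ 0.821  0.064  0.568]
 [ 0.036 -0.997  0.061]
 [ 0.57  -0.029 -0.821]] [-0.364  0.505  1.972  1.186  0.283  0.056] [-0.62   0.085  0.684]
[-3.571  2.601 29.649]
```

Call:
drive_tool --moves '[{"hand": 1, "travel": [-0.002, -0.002, 0.01], "twist": 0}, {"hand": 1, "travel": [-0.003, -0.003, 0.02], "twist": 0}, {"hand": 1, "travel": [-0.003, -0.003, 0.03], "twist": 0}, {"hand": 1, "travel": [-0.003, -0.003, 0.03], "twist": 0}, {"hand": 1, "travel": [-0.003, -0.003, 0.03], "twist": 0}]'

```text
time_s: 16.37
tcp_pos: [621.8, -68.0, 73.1]
tcp_rot: [[0.821, 0.072, 0.567], [0.036, -0.997, 0.075], [0.57, -0.041, -0.821]]
contact_force: [0.2, 0.2, 0.3]
width: 85.7
finger_force: 0.0
```

```bash
python3 s.py [622,-69,70]
```

```text
[621.814 -68.006  73.069] [[ 0.821  0.072  0.567]
 [ 0.036 -0.997  0.075]
 [ 0.57  -0.041 -0.821]] [-0.361  0.568  1.947  1.306  0.283 -0.068] [0.179 0.16  0.34 ]
[-1.632  1.129  2.55 ]
```

Call:
drive_tool --grip_force 80 --moves '[{"hand": 0, "travel": [0, 0, 0.001], "twist": 0}, {"hand": 0, "travel": [0, 0, 0.001], "twist": 0}, {"hand": 0, "travel": [0, 0, 0.001], "twist": 0}, {"hand": 0, "travel": [0, 0, 0.001], "twist": 0}, {"hand": 0, "travel": [0, 0, 0.001], "twist": 0}, {"hand": 0, "travel": [0, 0, 0.001], "twist": 0}, {"hand": 0, "travel": [0, 0, 0.001], "twist": 0}]'

```text
time_s: 16.95
tcp_pos: [623.0, -68.2, 72.6]
tcp_rot: [[0.82, 0.072, 0.568], [0.036, -0.997, 0.074], [0.571, -0.04, -0.82]]
contact_force: [-3.3, 0.1, 6.6]
width: 39.0
finger_force: 80.3
```

```bash
cat > i2.py <<'E'
from ik import *
print(o["tcp_pos"])
for P in([577,-74,138],[540,-72,145],[500,-70,150],[500,-70,190],[480,-60,250],[460,100,260],[460,250,260],[480,390,260],[480,390,120]):
    r=ik(np.array(P),Rc); print(P,r.x,round(r.cost,4),fk(r.x,p)[0],r.fun[3:]/3); q0[:]=r.x
E
python3 i2.py
```

```text
[622.962 -68.243  72.636]
[577, -74, 138] [-0.412  0.39   2.013  0.999  0.359 -2.928] 0.0 [577. -74. 138.] [-0. -0.  0.]
[540, -72, 145] [-0.446  0.325  2.098  1.051  0.368 -3.01 ] 0.0 [540. -72. 145.] [ 0.  0. -0.]
[500, -70, 150] [-0.492  0.257  2.188  1.103  0.383 -3.104] 0.0 [500. -70. 150.] [ 0.  0. -0.]
[500, -70, 190] [-0.492  0.173  2.137  0.852  0.459 -2.829] 0.0 [500. -70. 190.] [ 0. -0.  0.]
[480, -60, 250] [-0.494  0.028  2.091  0.631  0.603 -2.576] 0.0 [480. -60. 250.] [ 0.  0. -0.]
[460, 100, 260] [ 0.006 -0.028  2.114  0.161  0.455 -1.747] 0.0 [460. 100. 260.] [ 0. -0. -0.]
[460, 250, 260] [ 0.455  0.106  1.97  -0.383  0.512 -0.893] 0.0 [460. 250. 260.] [-0.  0.  0.]
[480, 390, 260] [ 0.708  0.308  1.703 -0.527  0.671 -0.581] 0.0 [480. 390. 260.] [0. 0. 0.]
[480, 390, 120] [ 0.708  0.506  1.862 -0.938  0.399 -0.11 ] 0.0 [480. 390. 120.] [-0.  0.  0.]
```

Call:
drive_tool --moves '[{"hand": 0, "travel": [0, 0, -0.02], "twist": 0}, {"hand": 0, "travel": [0, 0, -0.05], "twist": 0}, {"hand": 0, "travel": [0, 0, -0.08], "twist": 0}, {"hand": 0, "travel": [-0.02, -0.003, -0.098], "twist": 0}, {"hand": 0, "travel": [-0.04, -0.007, -0.116], "twist": 0}, {"hand": 0, "travel": [-0.0565, -0.01, -0.1335], "twist": 0}, {"hand": 0, "travel": [-0.0565, -0.01, -0.1335], "twist": 0}, {"hand": 0, "travel": [-0.0565, -0.01, -0.1335], "twist": 0}, {"hand": 0, "travel": [-0.049, -0.018, -0.16], "twist": 0}, {"hand": 0, "travel": [-0.042, -0.026, -0.188], "twist": 0}, {"hand": 0, "travel": [-0.035, -0.035, -0.2145], "twist": 0}, {"hand": 0, "travel": [-0.035, -0.035, -0.2145], "twist": 0}]'

```text
time_s: 17.95
tcp_pos: [471.2, -50.6, 233.7]
tcp_rot: [[0.817, 0.073, 0.572], [0.039, -0.997, 0.072], [0.575, -0.037, -0.817]]
contact_force: [1.4, -0.5, 0.6]
width: 38.6
finger_force: 80.3
```

```bash
python3 s.py [465,200,250]; python3 s.py [498,362,230]|tail -1; python3 -c "
from h import *
print(get_obs()['width'],get_obs()['finger_force'])"
```

```text
[471.229 -50.552 233.654] [[ 0.817  0.073  0.572]
 [ 0.039 -0.997  0.072]
 [ 0.575 -0.037 -0.817]] [-0.481  0.032  2.145  0.685  0.545  0.51 ] [ 1.407 -0.472  0.61 ]
[  13.961 -250.771    1.115]
[  35.663 -409.089   47.99 ]
38.56939169134299 80.30295614618808
```

Call:
drive_tool --moves '[{"hand": 0, "travel": [0.002, -0.036, 0], "twist": 0}, {"hand": 0, "travel": [0.004, -0.072, 0], "twist": 0}, {"hand": 0, "travel": [0.006, -0.108, 0], "twist": 0}, {"hand": 0, "travel": [0.008, -0.144, 0.001], "twist": 0}, {"hand": 0, "travel": [0.01, -0.18, 0.001], "twist": 0}, {"hand": 0, "travel": [0.012, -0.216, 0.001], "twist": 0}, {"hand": 0, "travel": [0.014, -0.25, 0.001], "twist": 0}, {"hand": 0, "travel": [0.019, -0.285, 0.011], "twist": 0}, {"hand": 0, "travel": [0.024, -0.32, 0.022], "twist": 0}, {"hand": 0, "travel": [0.029, -0.355, 0.032], "twist": 0}, {"hand": 0, "travel": [0.034, -0.39, 0.042], "twist": 0}, {"hand": 0, "travel": [0.036, -0.41, 0.048], "twist": 0}]'

```text
time_s: 18.95
tcp_pos: [493.5, 344.4, 228.3]
tcp_rot: [[0.821, 0.073, 0.566], [0.037, -0.996, 0.076], [0.57, -0.041, -0.821]]
contact_force: [1.5, -0.6, -1.4]
width: 39.1
finger_force: 80.2
```

```bash
python3 - <<'E'
from h import *
W=camera("wrist"); cv2.imwrite("pics/w6.png",W["frame"][:,:,::-1])
E
python3 s.py [498,362,88]
```

```text
[494.783 350.797 227.625] [[ 0.82   0.078  0.567]
 [ 0.038 -0.996  0.081]
 [ 0.571 -0.045 -0.82 ]] [ 0.618  0.312  1.801 -0.538  0.537  2.523] [0.672 7.193 0.369]
[-76.66   -4.599 117.188]
```

View pics/w6.png

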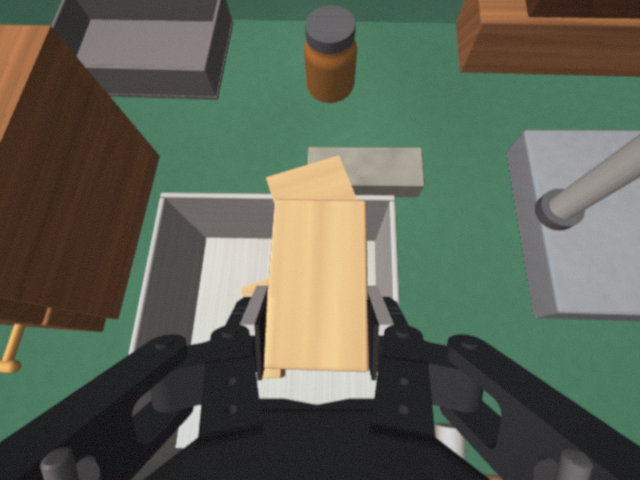

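The picture shows a held over the bin's right half, with b lying on the floor inside at its left. Nothing is in the way of lowering.

Call:
drive_tool --moves '[{"hand": 0, "travel": [-0.018, -0.003, 0.026], "twist": 0}, {"hand": 0, "travel": [-0.036, -0.005, 0.052], "twist": 0}, {"hand": 0, "travel": [-0.054, -0.006, 0.08], "twist": 0}, {"hand": 0, "travel": [-0.075, -0.006, 0.11], "twist": 0}, {"hand": 0, "travel": [-0.075, -0.006, 0.11], "twist": 0}, {"hand": 0, "travel": [-0.075, -0.006, 0.11], "twist": 0}]'

```text
time_s: 19.5
tcp_pos: [482.1, 370.9, 98.0]
tcp_rot: [[0.833, 0.038, 0.552], [0.007, -0.998, 0.059], [0.553, -0.045, -0.832]]
contact_force: [-0.4, -1.3, 0.0]
width: 39.0
finger_force: 80.7
```

```bash
python3 s.py [498,366,88]
```

```text
[482.118 370.9    97.98 ] [[ 0.833  0.038  0.552]
 [ 0.007 -0.998  0.059]
 [ 0.553 -0.045 -0.832]] [ 0.675  0.53   1.894 -0.994  0.364  3.104] [-0.409 -1.284  0.041]
[ 7.677  5.954 16.777]
```

Call:
drive_tool --moves '[{"hand": 0.75, "travel": [0, 0, 0], "twist": 0}, {"hand": 0.75, "travel": [0, 0, 0], "twist": 0}, {"hand": 0.75, "travel": [0, 0, 0], "twist": 0}, {"hand": 0.75, "travel": [0, 0, 0], "twist": 0}, {"hand": 0.75, "travel": [0.01, 0, -0.02], "twist": 0}, {"hand": 0.75, "travel": [0.03, 0, -0.05], "twist": 0}, {"hand": 0.75, "travel": [0.05, 0, -0.08], "twist": 0}, {"hand": 0.75, "travel": [0.07, 0, -0.11], "twist": 0}, {"hand": 0.75, "travel": [0.085, 0, -0.135], "twist": 0}, {"hand": 0.75, "travel": [0.1, 0, -0.16], "twist": 0}, {"hand": 0.75, "travel": [0.1, 0, -0.16], "twist": 0}]'

```text
time_s: 20.42
tcp_pos: [479.1, 362.0, 298.4]
tcp_rot: [[0.824, 0.038, 0.565], [-0.001, -0.998, 0.067], [0.566, -0.056, -0.823]]
contact_force: [-0.8, 1.0, 0.4]
width: 64.1
finger_force: 0.0
```

```bash
python3 s.py [498,366,88]; python3 - <<'E'
from h import *
np.set_printoptions(precision=1,suppress=True)
C={n:camera(n) for n in("wrist","scene","side")}
for n in C:
    for t in ("offcut_b","tin"):
        for r in tip_of(t,n)[:2]: print(n,t,np.array(r["uv"]),round(r["confidence"],2),onz(C[n],r["uv"],5 if t!="tin" else 45))
cv2.imwrite("pics/end.png",np.hstack([cv2.resize(C["scene"]["frame"][:,:,::-1],(400,300)),C["wrist"]["frame"][::2,::2,::-1].copy().repeat(1,0)[:240] if 0 else cv2.resize(C["wrist"]["frame"][:,:,::-1],(400,300))]))
E
```

```text
[479.145 362.039 298.423] [[ 0.824  0.038  0.565]
 [-0.001 -0.998  0.067]
 [ 0.566 -0.056 -0.823]] [ 0.665  0.233  1.69  -0.455  0.737  2.48 ] [-0.807  0.995  0.441]
[-103.562    8.502  183.988]
wrist offcut_b [297.4 331.7] 0.92 [496.4 401.4   5. ]
wrist offcut_b [323.3 333. ] 0.55 [495.9 369.3   5. ]
scene offcut_b [434.6 197.2] 0.96 [485.7 369.7   5. ]
scene offcut_b [446.9 197.2] 0.82 [499.3 400.5   5. ]
scene tin [312.6 327.8] 0.61 [721.2 -94.5  45. ]
side offcut_b [316.3 364.6] 0.69 [501.4 354.2   5. ]
side offcut_b [314.1 389.3] 0.59 [495.3 411.1   5. ]
side tin [266.9 209.4] 0.47 [713.8 -98.3  45. ]
```

View pics/end.png

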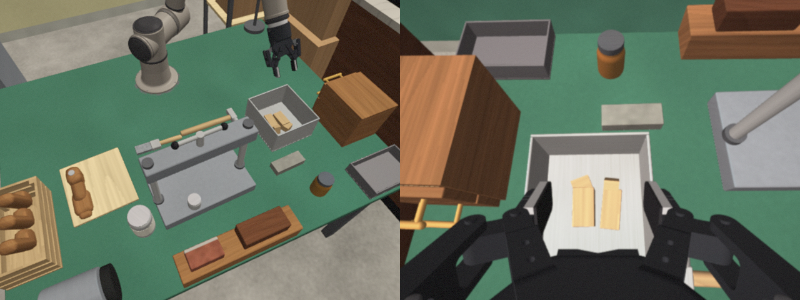

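Both offcuts lie side by side in the bin, at about (583,200) and (612,203) in the right half of the composite. The tin, last, hammer, brush, stone and glue can look undisturbed, and the arm is clear.

```bash
python3 -c "
from bench import *
print(job_done())"
```

```text
the job is handed in; nothing more can be done
None
```

Both offcuts are lying in the steel scrap bin, below its rim by the last pictures. Nothing else on the bench, press or board appears to have moved, and I handed the job in at about 21 s of the 64 s allowed; no verdict was returned.

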